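# Hold a hinge pin through both bushings of a gate-hinge jig

## Robot

A 6-joint arm with a two-finger parallel gripper is mounted at the origin on the work surface. World frame = base frame: x ahead of the robot, y to its left, z up, the work surface at z = 0. Lengths are in m, angles in rad, forces in N, time in s.
With the tool pointing down it reaches from about 0.3 to 0.775 m from the base axis. Payload 14.6 kg.
Tool frame: the origin (TCP) lies midway between the tips of the shut fingers; the grasp point (between the pads) lies 19 mm behind it (tcp_to_grasp is the distance from the TCP to the grasp point, in m); x points along the fingers, y is the direction in which the jaws open and shut, and the axes are right-handed (so a half turn about x gives the same grasp; the last joint's range is limited). The gripper opens to 85 mm and grips with 20 to 120 N. Pads are 22 mm wide; open, the fingers measure 114 mm over their backs; the gripper's body (76 mm by 85 mm) begins 54 mm behind the grasp point. The pads swing forward as they close: fully open they stand 13 mm farther back than shut.
Start: joints at [1.047, 0.3, 1.521, -0, 1.321, -0.067], TCP at [0.243, 0.494, 0.231] pointing down, gripper open.
Joint ranges: [-3.03, 3.03], [-0.79, 2.21], [0.23, 2.52], [-1.04, 4.18], [0, 3.07], [-2.55, 2.55]. Speed limits (rad/s): [2.22, 2.22, 2.57, 3.14, 3.14, 3.14].

## Interface

Orientations are given as a rotation vector (axis times angle).
In Python, from bench import sense, capture, job_done, tcp_to_grasp gives the robot as it stands. The module is installed in compiled form; this text tells all that it offers.
- The arm moves only by the tool arm_command, never from a script. Its argument "steps" is a list of rows, each a list of 3 entries, a list of its own where there are three numbers: the opening, from -1 (shut) to 1 (fully open), then the shift along the tool's x, y, z each as a share of 0.8 m, from -1 to 1, then the turn about the tool's x as a share of 90 degrees, from -1 to 1. In form: [[grip, [dx, dy, dz], roll], ...]. A call has 1 to 8 rows; each row is the pose to reach, as a shift and turn from the pose measured when the call began, along the tool's axes at that moment; what a row does not reach only later rows make up. A row lasts 1/10 s, in which the tool goes at most 50 mm and 8.59 degrees, less where a joint would pass 70% of its speed; a pose out of reach is approached as far as the arm can. A call with a number of a shift or a turn outside -1 to 1 is refused whole. A call with a gripper value outside its range is refused whole. The fingers move at their own pace and stop on an object; the grip force is fixed at half the most. Time passes only in rows, so rows that repeat a pose let the fingers close. It gives the time, the measured TCP pose, the force and the opening at its end, in the units of the state.
- sense(): the state, without advancing time (a new reading comes with each control period).
- capture(name): name is "scene" or "top"; returns a dict with "image" (384x512x3 uint8, blue, green, red), "vfov" (degrees; the focal length in pixels is half the picture's height over the tangent of half this angle, whatever the lens; pixels are square), "cx", "cy" (the principal point, pixels), "T" (4x4, takes a point from camera to world coordinates). Camera axes: x right, y down, z forward; pixel columns grow to the right and rows downward; lengths in m; the calibration is good to about 2 mm. A picture is of the moment at which its call begins. There is no depth.
- job_done(): hands the job in, once; it reports no verdict.
The state is a dict: "t": time; "joint_positions": joint angles; "dq": joint speeds; "joint_torque": joint torques, N m; "ee_pos": TCP position; "ee_rot": TCP orientation; "ft_force": force on the tool from outside, world axes, zero at the start; "torque": the same for the moment, N m; "gripper_width": finger opening in m.
Only numpy, scipy, OpenCV 4.12 (cv2) and the standard library are available. Lean on these libraries where they do the work, as an engineer would, in place of code of your own. Each camera call takes 0.05 s, during which the arm holds its last target.

## Task

Slide the guide head of the hinge jig along its rail to the end stop, until the spring detent holds it there with its bushing over the fixed lower one. Then take the long pin, the tallest of the three standing in the wooden rack, and thread it from above, tapered end down, through the upper and then the lower bushing. Finish still holding it there upright and still for the tack weld, its tip showing below the lower bushing but clear of the base plate, and leave the other pins, the hammer and the tube offcut alone.

Things in the scene. Friction and masses are not known exactly. Their poses are not given: they have to be found in the camera images.
- jig: Fixed steel hinge jig. Origin on the table, exactly under the lower bushing's bore axis; z up; the rail runs along its y at x = -55 mm and the head slides to +y. Base plate x -95 to +40, y -170 to +80, top at 10 mm height. A post 75 mm high at y 18 to 32 (x -18 to 18) carries the lower bushing; under the bushing are 32 mm of open space above the plate.
- lower_mouth (a point): Centre of the top mouth of the lower, fixed bushing, 75 mm above the table, on its vertical bore axis. 36 mm square block, 50 to 75 mm high, with a brass sleeve (25 mm diameter) below it down to 42 mm; through bore 15 mm, 3 mm chamfer on top. Axes as jig.
- head (a joint): Guide head along the rail, m: 0 at the open end, 0.090 at the end stop (home: upper bore exactly over the lower). Starts at 0 to 0.05. Sliding takes 1 to 2 N; from 14 to 6 mm before home a spring detent resists with about 3 N more (more if rushed), then clicks over, draws the head through the last 3 mm on to the stop and holds it there against about 3 N.
- upper_mouth (a point): Centre of the top mouth of the guide head's upper bushing, 130 mm above the table, on its vertical bore axis; moves with the head. 36 mm square block, 105 to 130 mm high, brass sleeve below it down to 97 mm; through bore 15 mm, 3 mm chamfer on top. Axes as jig.
- head_grip (a point): Grip point on the guide head's dark upright fin, 150 mm above the table, 55 mm from the upper bore axis towards the jig's -x. The fin is 14 mm thick along the jig's y (sliding direction), 26 mm along x, 130 to 165 mm high, on top of a column 36 mm wide along y; nothing near it is higher. Axes as jig.
- pin: The long loose steel pin: 12 mm diameter, 200 mm long, 0.12 to 0.24 kg, no head, standing upright in the rack. Origin at the centre of its lower end (tip), z along it up to the top; the lowest 7 mm taper to 8 mm diameter. It stands in one of the rack's three holes with its tip 10 mm and its top 210 mm above the table.
- rack: Fixed wooden pin rack, 60 (x) x 200 (y) x 55 (z) mm, origin under its centre on the table. Three vertical blind holes of 15 mm diameter at y = -70, 0, +70 mm on x = 0, each 45 mm deep (floor 10 mm above the table).
- short_pin: Bystander: steel pin 12 mm diameter, 105 mm long, standing in another rack hole, top 115 mm above the table. Origin at its lower end.
- bolt: Bystander: steel pin with a head of 20 mm diameter, 95 mm long overall, standing in another rack hole, top 105 mm above the table. Origin at its lower end.
- hammer: Bystander: hammer about 260 mm long lying on the table beyond the work. Origin on its underside near the middle, x along the handle towards the head.
- offcut: Bystander: offcut of square steel tube, 50 x 50 x 90 mm, standing on the table to the left. Origin under its centre.

How it is judged:
By the outcome, as a careful person would: the job done as asked, in the order asked, and still so for the second after the job is handed in, while the arm keeps its last pose, push and grip.
It also fails if it takes over 61 s, if anything falls off the work surface, if the arm or the gripper's body presses on something with over 40 N, if the wrist force passes 120 N, or if a joint passes its speed limit or range.

## Working session

There is one attempt and no reset: what is moved stays moved. The work goes in short steps, Python scripts to look and compute and a tool call to move; the robot and the scene stay as the last step left them, time stands still between calls to the robot, and variables do not carry over. Pictures are saved under pics/ and viewed, and the job is handed in when it is done.

Besides the shell and the picture viewer there is one more tool, called after "Emit:" as name([rows], argument=value, ...), one row to a line, values as JSON. arm_command: Moves the arm, as the interface text tells. Shift numbers are shares of 0.8 m and turn numbers shares of 90 degrees, none past 1 either way. Its arguments: {"type":"object","properties":{"steps":{"type":"array","items":{"type":"array"}}},"required":["steps"]}

```bash
mkdir -p pics; python3 - <<'E'
from bench import sense,capture,tcp_to_grasp
import cv2,numpy as np
s=sense()
for k,v in s.items(): print(k,np.round(v,4))
print(tcp_to_grasp)
for n in("scene","top"):
    c=capture(n); cv2.imwrite(f"pics/{n}0.png",c["image"]); print(n,c["vfov"],c["cx"],c["cy"],np.round(c["T"],4).tolist())
E
```

```text
t 0.0
joint_positions [ 1.0474  0.3005  1.5216  0.      1.3207 -0.0666]
dq [-0.0005 -0.0005  0.0007  0.0018  0.0001  0.0014]
joint_torque [-1.20000e-03 -5.43499e+01 -3.61800e+01 -2.00000e-04  4.00000e-03
 -0.00000e+00]
ee_pos [0.2425 0.4934 0.2307]
ee_rot [ 0.3573  1.5413 -0.3592]
ft_force [ 0.7176 -0.4171 -0.2955]
torque [0.0505 0.0379 0.0208]
gripper_width 0.0854
0.0187
scene 42.389958067657986 261.59130653948756 190.09198610641192 [[0.6835, 0.6027, -0.4117, 1.1353], [0.7299, -0.5594, 0.3929, -0.4658], [0.0065, -0.5691, -0.8223, 1.1515], [0.0, 0.0, 0.0, 1.0]]
top 43.186861852398756 258.5475933967223 191.55279614082076 [[-0.0147, -0.9975, 0.0695, 0.5543], [-0.9998, 0.0158, 0.0151, 0.0432], [-0.0162, -0.0692, -0.9975, 1.3537], [0.0, 0.0, 0.0, 1.0]]
```

View pics/scene0.png

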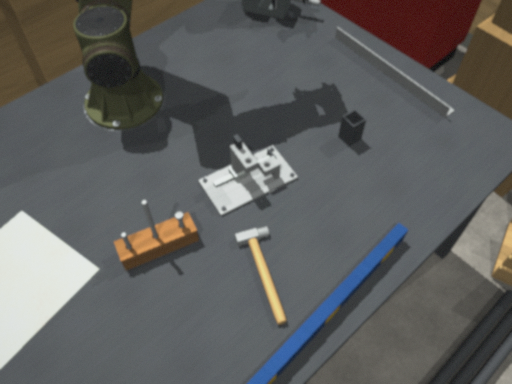

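View pics/top0.png

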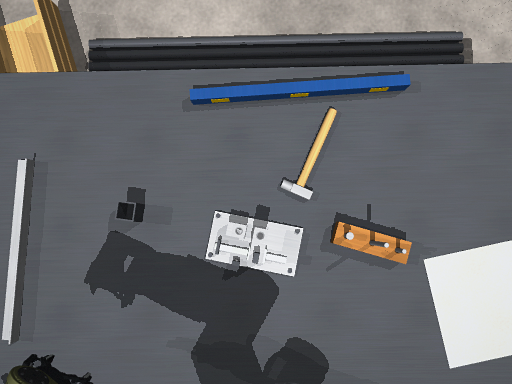

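Both views show the jig (top about 255,243; scene 250,180), the rack (top about 371,240; scene 157,240), with the tall pin in the middle hole, and the hammer and offcut off to the sides. I'll enlarge the jig and rack.

```bash
python3 - <<'E'
import cv2,numpy as np
a=cv2.imread("pics/top0.png");b=cv2.imread("pics/scene0.png")
f=lambda im,x,y,w,h,s:cv2.resize(im[y:y+h,x:x+w],None,fx=s,fy=s,interpolation=cv2.INTER_CUBIC)
cv2.imwrite("pics/tj.png",f(a,195,200,120,85,6))
cv2.imwrite("pics/tr.png",f(a,320,195,100,75,7))
cv2.imwrite("pics/sj.png",f(b,190,125,120,95,6))
cv2.imwrite("pics/sr.png",f(b,105,190,105,85,7))
E
```

```text
(no output)
```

View pics/tj.png

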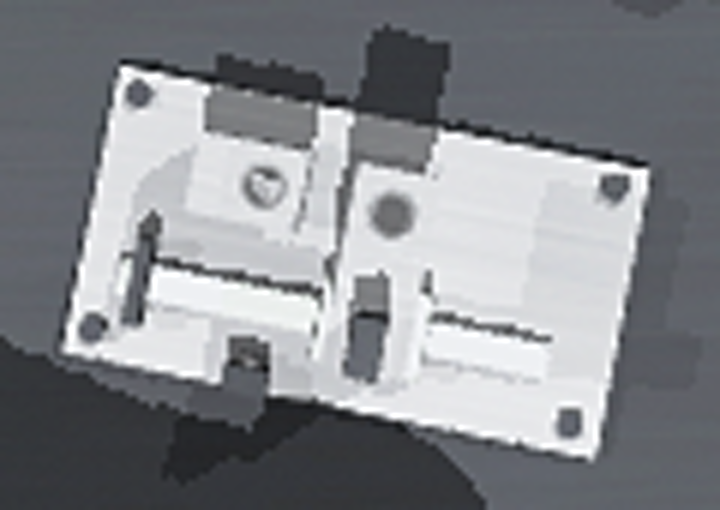

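View pics/tr.png

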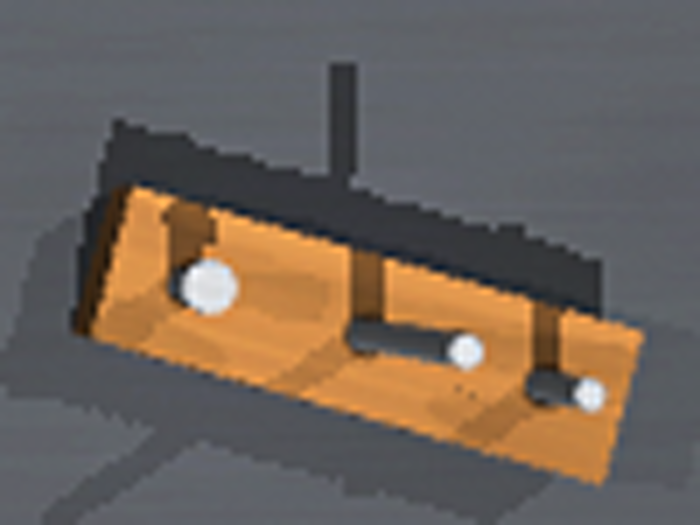

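View pics/sj.png

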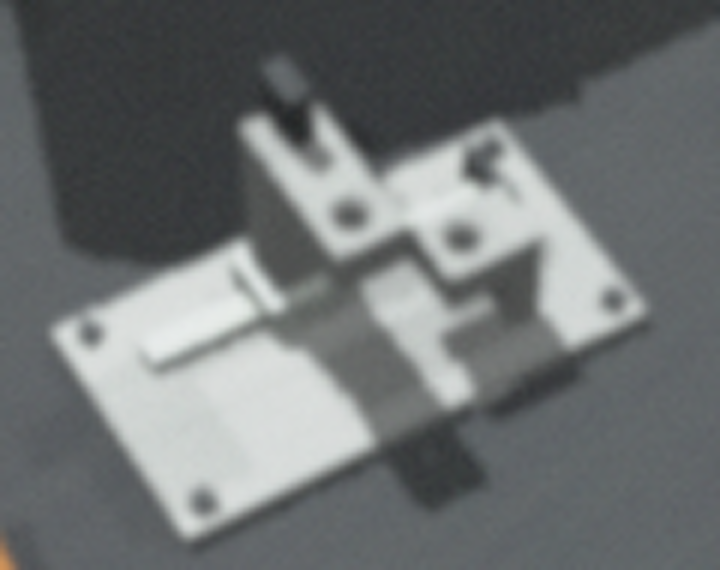

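View pics/sr.png

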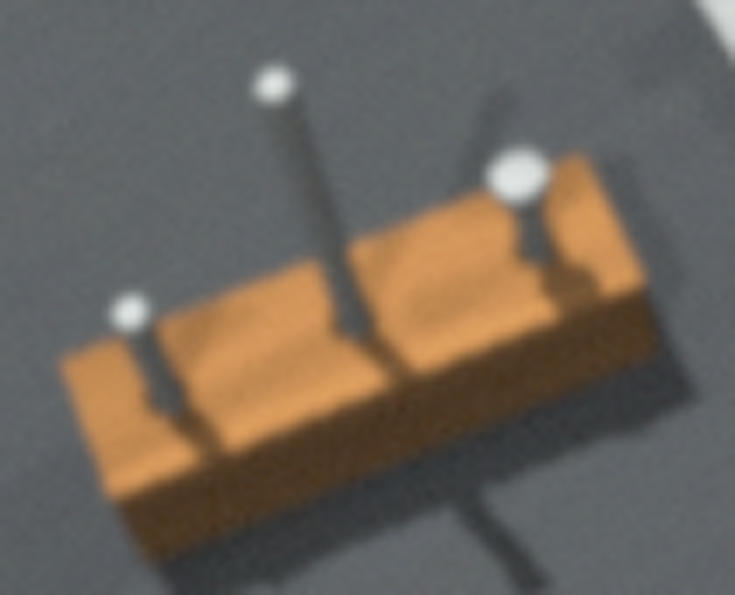

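Zooms show: long pin in the middle hole (top view tip about 386,245), bolt on the left hole, short pin on the right. The jig has its +y towards the image left, the upper bore at about (260,236) and the lower at about (239,231). Now measuring.

```bash
cat > h.py <<'E'
import cv2,numpy as np
from bench import sense,capture
from scipy.spatial.transform import Rotation as R
def ray(c,p):
    H=c["image"].shape[0]; f=H/2/np.tan(np.radians(c["vfov"])/2)
    d=np.array([(p[0]-c["cx"])/f,(p[1]-c["cy"])/f,1.]); T=np.array(c["T"])
    return T[:3,3],T[:3,:3]@d
def onz(c,p,z):
    o,d=ray(c,p); return (o+d*(z-o[2])/d[2])
def proj(c,P):
    H=c["image"].shape[0]; f=H/2/np.tan(np.radians(c["vfov"])/2);T=np.array(c["T"])
    q=T[:3,:3].T@(np.array(P)-T[:3,3]); return np.array([c["cx"]+f*q[0]/q[2],c["cy"]+f*q[1]/q[2]])
def tri(c1,p1,c2,p2):
    (o1,d1),(o2,d2)=ray(c1,p1),ray(c2,p2); d1=d1/np.linalg.norm(d1);d2=d2/np.linalg.norm(d2)
    s=np.linalg.lstsq(np.stack([d1,-d2],1),o2-o1,rcond=None)[0]
    a,b=o1+s[0]*d1,o2+s[1]*d2; return (a+b)/2,np.linalg.norm(a-b)
def blob(im,x,y,r,cond):
    """centroid of the masked component nearest (x,y) in window"""
    g=cv2.cvtColor(im,cv2.COLOR_BGR2GRAY); x0,y0=int(x-r),int(y-r)
    w=g[y0:y0+2*r+1,x0:x0+2*r+1].astype(float); m=cond(w).astype(np.uint8)
    n,l,s,ce=cv2.connectedComponentsWithStats(m)
    k=1+np.argmin([np.hypot(*(ce[i]-[x-x0,y-y0])) for i in range(1,n)])
    return ce[k]+[x0,y0],s[k][4]
def mm(a): return np.round(np.array(a)*1000,1).tolist()
E
python3 - <<'E'
from h import *
t,s=capture("top"),capture("scene")
u=lambda p,o,k:((p[0]+.5)/k-.5+o[0],(p[1]+.5)/k-.5+o[1])
T=lambda x,y:u((x,y),(195,200),6); S=lambda x,y:u((x,y),(190,125),6)
T2=lambda x,y:u((x,y),(320,195),7); S2=lambda x,y:u((x,y),(105,190),7)
print("pin tops")
for n,a,b,z in(("long",T2(465,352),S2(273,84),.21),("short",T2(590,395),S2(130,313),.115),("bolt",T2(209,286),S2(518,176),.105)):
    pa,na=blob(t["image"],*a,5,lambda w:w>170); pb,nb=blob(s["image"],*b,5,lambda w:w>165)
    print(n,pa,na,pb,nb,mm(onz(t,pa,z)),mm(onz(s,pb,z)),"tri",mm(tri(t,pa,s,pb)[0]),mm(tri(t,pa,s,pb)[1]))
print("bores/screws/fin (top, scene)")
for n,a,b,z in(("low",T(265,186),S(463,237),.075),("up",T(392,215),S(350,214),.13)):
    print(n,mm(onz(t,a,z)),mm(onz(s,b,z)),"tri",mm(tri(t,a,s,b)[0]))
# plate corners
cs=[(T(122,65),None),(T(650,168),S(188,540)),(T(595,460),S(52,332)),(T(62,352),None),]
for a,b in cs: print("corner",mm(onz(t,a,.01)),mm(onz(s,b,.01)) if b else "")
print("corner scene +y+x",mm(onz(s,S(650,312),.01)),"+y-x",mm(onz(s,S(500,118),.01)))
for a,b in((T(138,94),S(614,300)),(T(613,185),S(203,500)),(T(570,422),S(91,333)),(T(92,326),S(490,150))):
    print("screw",mm(onz(t,a,.01)),mm(onz(s,b,.01)))
print("fin top", [mm(onz(t,T(*q),.165)) for q in((347,375),(377,382),(389,318),(358,312))],"scene",mm(onz(s,S(285,75),.165)))
print(np.round(R.from_rotvec(sense()["ee_rot"]).as_matrix(),4).tolist())
E
```

```text
pin tops
long [386.27777778 244.88888889] 18 [143.6 201.6] 15 [504.4, -236.0, 210.0] [504.8, -234.1, 210.0] tri [505.0, -235.0, 211.1] 1.7
short [404. 251.] 15 [123.         234.23529412] 17 [484.3, -303.2, 115.0] [484.6, -301.4, 115.0] tri [484.8, -302.2, 116.3] 1.6
bolt [349.70833333 235.5       ] 48 [178.45238095 214.66666667] 42 [525.0, -169.3, 105.0] [525.2, -167.7, 105.0] tri [525.4, -168.5, 106.3] 1.3
bores/screws/fin (top, scene)
low [541.4, 116.2, 75.0] [542.6, 118.3, 75.0] tri [542.2, 117.1, 75.6]
up [529.0, 60.0, 130.0] [530.2, 61.0, 130.0] tri [529.6, 60.6, 129.8]
corner [597.4, 185.4, 10.0] 
corner [546.4, -57.3, 10.0] [547.8, -56.3, 10.0]
corner [413.8, -29.4, 10.0] [415.7, -28.2, 10.0]
corner [466.1, 214.1, 10.0] 
corner scene +y+x [600.2, 187.9, 10.0] +y-x [465.0, 218.7, 10.0]
screw [583.9, 178.1, 10.0] [583.5, 180.4, 10.0]
screw [538.8, -40.2, 10.0] [536.1, -37.3, 10.0]
screw [431.1, -18.4, 10.0] [428.7, -15.1, 10.0]
screw [477.7, 200.2, 10.0] [476.5, 200.8, 10.0]
fin top [[465.4, 78.7, 165.0], [462.4, 66.6, 165.0], [488.1, 61.3, 165.0], [490.7, 73.9, 165.0]] scene [474.7, 73.9, 165.0]
[[-0.0003, 0.4411, 0.8975], [-0.0006, 0.8975, -0.4411], [-1.0, -0.0007, -0.0]]
```

Both views agree within about 2 mm, and the heights match the given ones (pin 211, mouths 75.6 and 129.8). The head is at about 32 mm and the jig yaw is about -12°. First I move above the fin.

```bash
cat >> h.py <<'E'
LB=np.array([.5422,.1170]); YJ=np.radians(-12.0)
jx=np.array([np.cos(YJ),np.sin(YJ)]); jy=np.array([-np.sin(YJ),np.cos(YJ)])
def plan(x,y,z,yang=None):
    """shares to bring TCP to x,y,z with tool-y at world angle yang (deg, mod 180)"""
    s=sense(); M=R.from_rotvec(s["ee_rot"]).as_matrix()
    d=M.T@(np.array([x,y,z])-s["ee_pos"]); a=np.degrees(np.arctan2(M[1,1],M[0,1]))
    r=0 if yang is None else -((yang-a+90)%180-90)
    print("at",mm(s["ee_pos"]),"yang",round(a,2),"tilt",np.round(M[:,0],4),"F",np.round(s["ft_force"],1),"w",mm(s["gripper_width"]),"t",round(float(s["t"]),2))
    print("shares",np.round(d/.8,4),"roll",round(r/90,4),"dist mm",mm(np.linalg.norm(d)))
E
python3 - <<'E'
from h import *
up=np.array([.5296,.0606]); g=up-.055*jx; print(mm(g), mm((up-LB)@jy),mm((up-LB)@jx))
plan(*g,.225,78)
E
```

```text
[475.8, 72.0] -57.8 -0.6
at [242.5, 493.5, 231.0] yang 63.83 tilt [-3.e-04 -6.e-04 -1.e+00] F [0.1 0.2 0.2] w 85.4 t 0.2
shares [ 0.0077 -0.3442  0.4941] roll -0.1575 dist mm 481.8
```

Emit:
arm_command([
  [1,[0.008,-0.344,0.494],-0.157],
  [1,[0.008,-0.344,0.494],-0.157],
  [1,[0.008,-0.344,0.494],-0.157],
  [1,[0.008,-0.344,0.494],-0.157],
  [1,[0.008,-0.344,0.494],-0.157],
  [1,[0.008,-0.344,0.494],-0.157],
  [1,[0.008,-0.344,0.494],-0.157],
  [1,[0.008,-0.344,0.494],-0.157],
])

```text
t: 1.0
ee_pos: [0.4356, 0.1439, 0.226]
ee_rot: [0.165, 1.564, -0.165]
ft_force: [0.8, 0.5, 0.3]
gripper_width: 0.0857
```

```bash
python3 - <<'E'
from h import *
plan(.4758,.0720,.225,78)
E
```

```text
at [435.6, 143.9, 226.0] yang 77.96 tilt [ 0.e+00 -5.e-04 -1.e+00] F [0.8 0.5 0.3] w 85.7 t 1.0
shares [ 0.0013 -0.0775  0.0679] roll -0.0005 dist mm 82.4
```

Emit:
arm_command([
  [0,[0.001,-0.0775,0.068],0],
  [0,[0.001,-0.0775,0.068],0],
  [0,[0.001,-0.0775,0.068],0],
  [0,[0.001,-0.0775,0.068],0],
])

```text
t: 1.4
ee_pos: [0.4758, 0.0716, 0.225]
ee_rot: [0.166, 1.565, -0.167]
ft_force: [0.1, 1.1, -0.7]
gripper_width: 0.0429
```

```bash
python3 - <<'E'
from h import *
plan(.4758,.0720,.138,78)
c=capture("scene");cv2.imwrite("pics/s1.png",cv2.resize(c["image"][90:230,170:330],None,fx=4.5,fy=4.2,interpolation=cv2.INTER_CUBIC))
E
```

```text
at [475.8, 71.6, 225.0] yang 77.88 tilt [-6.e-04 -4.e-04 -1.e+00] F [ 0.1  1.1 -0.7] w 42.9 t 1.4
shares [ 1.087e-01  5.000e-04 -1.000e-04] roll -0.0014 dist mm 87.0
```

View pics/s1.png

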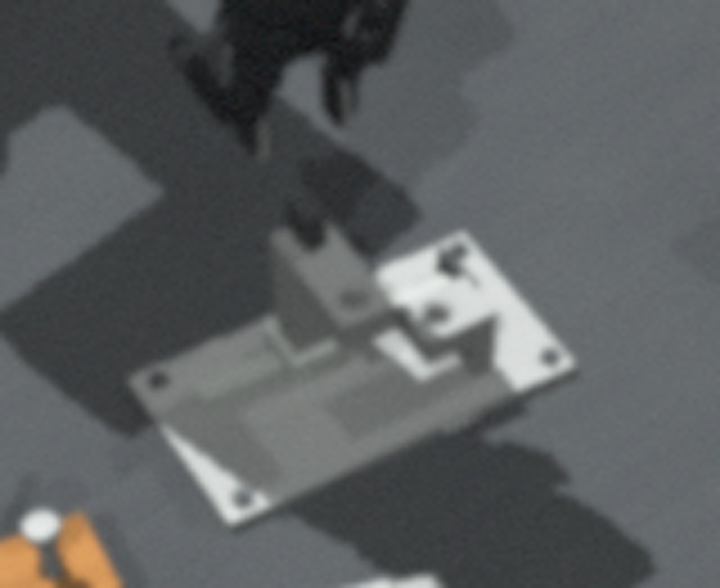

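The fingers (crop 260,150 and 340,110) straddle the fin (crop 305,225) from straight above, as planned. I go down slowly, then close.

Emit:
arm_command([
  [0,[0.04,0,0],0],
  [0,[0.08,0,0],0],
  [0,[0.1,0,0],0],
  [0,[0.109,0,0],0],
  [0,[0.109,0,0],0],
  [0,[0.109,0,0],0],
])

```text
t: 2.05
ee_pos: [0.4759, 0.0728, 0.1388]
ee_rot: [0.164, 1.564, -0.165]
ft_force: [0.8, -0.3, -0.5]
gripper_width: 0.0423
```

Emit:
arm_command([
  [-1,[0,0,0],0],
  [-1,[0,0,0],0],
  [-1,[0,0,0],0],
  [-1,[0,0,0],0],
  [-1,[0,0,0],0],
  [-1,[0,0,0],0],
])

```text
t: 2.65
ee_pos: [0.4762, 0.0729, 0.1399]
ee_rot: [0.165, 1.562, -0.164]
ft_force: [-2.9, 1.3, 6.0]
gripper_width: 0.0129
```

```bash
python3 - <<'E'
from h import *
s=sense(); g=LB-.055*jx
plan(*g,.138)
print(mm((s["ee_pos"][:2]-g)@jy),mm((s["ee_pos"][:2]-g)@jx))
E
```

```text
at [476.2, 72.9, 139.9] yang 77.99 tilt [ 2.5e-03  1.0e-04 -1.0e+00] F [-2.9  1.3  6. ] w 12.9 t 2.65
shares [0.0024 0.0711 0.0004] roll 0.0 dist mm 56.9
-56.8 -0.4
```

Emit:
arm_command([
  [-1,[0,0.006,0],0],
  [-1,[0,0.013,0],0],
  [-1,[0,0.02,0],0],
  [-1,[0,0.027,0],0],
  [-1,[0,0.034,0],0],
  [-1,[0,0.041,0],0],
  [-1,[0,0.048,0],0],
  [-1,[0,0.05,0],0],
])

```text
t: 3.45
ee_pos: [0.4847, 0.1126, 0.14]
ee_rot: [0.164, 1.562, -0.164]
ft_force: [0.0, -1.4, -1.0]
gripper_width: 0.013
```

```bash
python3 - <<'E'
from h import *
s=sense(); g=LB-.055*jx
plan(*g,.138)
print(mm((s["ee_pos"][:2]-g)@jy),mm((s["ee_pos"][:2]-g)@jx))
E
```

```text
at [484.7, 112.6, 140.0] yang 78.02 tilt [ 2.7e-03  2.0e-04 -1.0e+00] F [ 0.  -1.4 -1. ] w 13.0 t 3.45
shares [0.0025 0.0203 0.0004] roll 0.0 dist mm 16.3
-16.2 -0.3
```

Now slowly through the detent, 1.6 mm per row.

Emit:
arm_command([
  [-1,[0,0.002,0],0],
  [-1,[0,0.004,0],0],
  [-1,[0,0.006,0],0],
  [-1,[0,0.008,0],0],
  [-1,[0,0.01,0],0],
  [-1,[0,0.012,0],0],
  [-1,[0,0.014,0],0],
  [-1,[0,0.016,0],0],
])

```text
t: 4.25
ee_pos: [0.4874, 0.1254, 0.14]
ee_rot: [0.165, 1.562, -0.164]
ft_force: [0.3, -1.2, 1.1]
gripper_width: 0.0127
```

Emit:
arm_command([
  [-1,[0,0.001,0],0],
  [-1,[0,0.002,0],0],
  [-1,[0,0.003,0],0],
  [-1,[0,0.003,0],0],
])

```text
t: 4.65
ee_pos: [0.488, 0.128, 0.14]
ee_rot: [0.165, 1.562, -0.163]
ft_force: [2.0, 3.5, -1.0]
gripper_width: 0.0128
```

```bash
python3 - <<'E'
from h import *
s=sense(); g=LB-.055*jx
plan(*g,.138)
print(mm((s["ee_pos"][:2]-g)@jy),mm((s["ee_pos"][:2]-g)@jx))
E
```

```text
at [488.0, 128.0, 140.0] yang 78.02 tilt [ 0.0031  0.001  -1.    ] F [ 2.   3.5 -1. ] w 12.8 t 4.65
shares [0.0025 0.0006 0.0003] roll 0.0 dist mm 2.0
-0.5 -0.3
```

Emit:
arm_command([
  [-1,[0,0.001,0],0],
  [-1,[0,0.002,0],0],
  [-1,[0,0.002,0],0],
  [-1,[0,0.002,0],0],
])

```text
t: 5.05
ee_pos: [0.4884, 0.1299, 0.14]
ee_rot: [0.165, 1.561, -0.163]
ft_force: [1.5, 5.7, -2.5]
gripper_width: 0.013
```

Emit:
arm_command([
  [-1,[0,0.001,0],0],
  [-1,[0,0.002,0],0],
  [-1,[0,0.002,0],0],
  [-1,[0,0.002,0],0],
])

```text
t: 5.45
ee_pos: [0.4885, 0.1304, 0.14]
ee_rot: [0.164, 1.562, -0.164]
ft_force: [-1.2, -8.1, 3.1]
gripper_width: 0.0127
```

```bash
python3 - <<'E'
from h import *
s=sense(); g=LB-.055*jx
plan(*g,.138)
print(mm((s["ee_pos"][:2]-g)@jy),mm((s["ee_pos"][:2]-g)@jx))
E
```

```text
at [488.5, 130.4, 140.0] yang 78.01 tilt [ 2.4e-03 -5.0e-04 -1.0e+00] F [-1.2 -8.1  3.1] w 12.7 t 5.45
shares [ 0.0025 -0.0025  0.0004] roll 0.0 dist mm 2.8
2.0 -0.3
```

The stop is reached (push of -8 N felt). I release and rise.

Emit:
arm_command([
  [0,[0,-0.001,0],0],
  [0,[0,-0.001,0],0],
  [0,[0,-0.001,0],0],
  [0,[0,-0.001,0],0],
  [0,[-0.06,-0.001,0],0],
  [0,[-0.12,-0.001,0],0],
  [0,[-0.14,-0.001,0],0],
])

```text
t: 6.15
ee_pos: [0.4891, 0.13, 0.2568]
ee_rot: [0.165, 1.556, -0.163]
ft_force: [-0.6, -0.1, -0.3]
gripper_width: 0.0428
```

```bash
python3 - <<'E'
from h import *
plan(.505,-.2345,.26,73.1)
for n in("scene","top"):
    c=capture(n);cv2.imwrite(f"pics/{n}2.png",c["image"])
    if n=="scene":cv2.imwrite("pics/s2.png",cv2.resize(c["image"][125:220,190:310],None,fx=6,fy=6,interpolation=cv2.INTER_CUBIC))
    else:cv2.imwrite("pics/t2.png",cv2.resize(c["image"][200:285,195:315],None,fx=6,fy=6,interpolation=cv2.INTER_CUBIC))
E
```

```text
at [489.1, 130.0, 256.8] yang 78.02 tilt [ 8.7e-03  8.0e-04 -1.0e+00] F [-0.6 -0.1 -0.3] w 42.8 t 6.15
shares [-0.0042 -0.4416  0.1141] roll 0.0547 dist mm 364.9
```

View pics/s2.png

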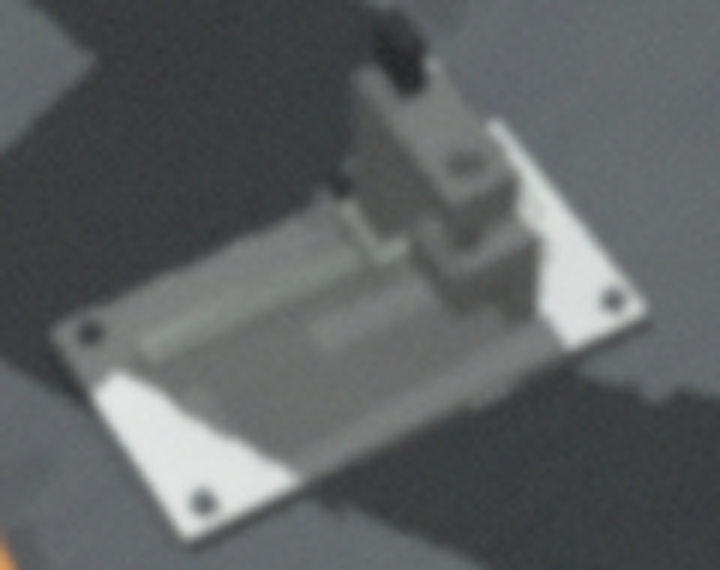

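View pics/t2.png

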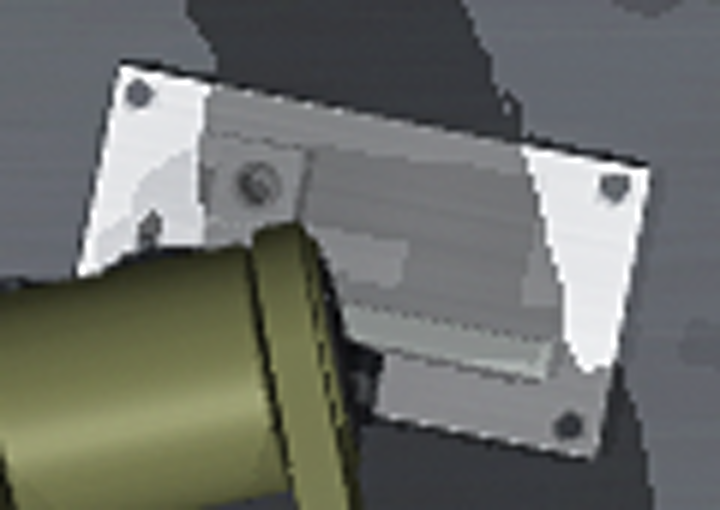

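The head stands home: upper bore at scene crop (466,163), top crop (259,183), over the lower block. I check its position and move towards the pin.

```bash
python3 - <<'E'
from h import *
t,s=capture("top"),capture("scene")
u=lambda p,o,k:((p[0]+.5)/k-.5+o[0],(p[1]+.5)/k-.5+o[1])
a=u((259,183),(195,200),6);b=u((466,163),(190,125),6)
print(mm(onz(t,a,.13)),mm(onz(s,b,.13)),[mm(q) for q in tri(t,a,s,b)])
plan(.505,-.2345,.26,78)
E
```

```text
[543.2, 115.5, 130.0] [543.9, 117.8, 130.0] [[543.9, 116.3, 131.3], 2.1]
at [487.8, 129.7, 251.2] yang 78.01 tilt [ 1.6e-03 -6.0e-04 -1.0e+00] F [-0.2  0.5 -0.2] w 42.5 t 6.35
shares [-0.0107 -0.4408  0.1156] roll 0.0001 dist mm 364.7
```

Emit:
arm_command([
  [0,[-0.005,-0.44,0.077],0],
  [0,[-0.005,-0.44,0.077],0],
  [0,[-0.005,-0.44,0.077],0],
  [0,[-0.005,-0.44,0.077],0],
])

```text
t: 6.75
ee_pos: [0.4798, -0.0719, 0.2523]
ee_rot: [0.164, 1.565, -0.164]
ft_force: [0.7, -0.0, -0.6]
gripper_width: 0.0427
```

```bash
python3 - <<'E'
from h import *
plan(.505,-.2345,.26,78)
E
```

```text
at [479.8, -71.9, 252.3] yang 78.04 tilt [-8.e-04  0.e+00 -1.e+00] F [ 0.7 -0.  -0.6] w 42.7 t 6.75
shares [-0.0097 -0.1924  0.0729] roll 0.0004 dist mm 164.8
```

Emit:
arm_command([
  [0,[-0.0097,-0.1924,0.0729],0],
  [0,[-0.0097,-0.1924,0.0729],0],
  [0,[-0.0097,-0.1924,0.0729],0],
  [0,[-0.0097,-0.1924,0.0729],0],
  [0,[-0.0097,-0.1924,0.0729],0],
  [0,[-0.0097,-0.1924,0.0729],0],
])

```text
t: 7.35
ee_pos: [0.5047, -0.2337, 0.2587]
ee_rot: [0.165, 1.567, -0.163]
ft_force: [-0.3, 0.5, 1.3]
gripper_width: 0.0428
```

```bash
python3 - <<'E'
from h import *
plan(.505,-.2345,.152,78)
for n in("scene","top"):
    c=capture(n);cv2.imwrite(f"pics/{n}3.png",c["image"]); print(proj(c,sense()["ee_pos"]))
    x,y=(90,150) if n=="scene" else (310,180)
    cv2.imwrite(n[0].join(["pics/","3.png"]),cv2.resize(c["image"][y:y+130,x:x+130],None,fx=4.5,fy=4.5,interpolation=cv2.INTER_CUBIC))
E
```

```text
at [504.7, -233.7, 258.7] yang 78.04 tilt [-0.0026  0.0013 -1.    ] F [-0.3  0.5  1.3] w 42.8 t 7.35
shares [ 0.1334 -0.001   0.0009] roll 0.0004 dist mm 106.7
[139.68693647 189.03898671]
[390.45875024 245.54421963]
```

View pics/s3.png

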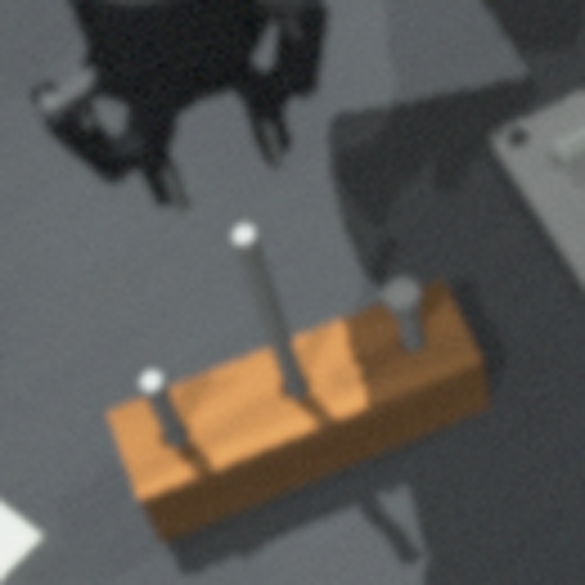

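View pics/t3.png

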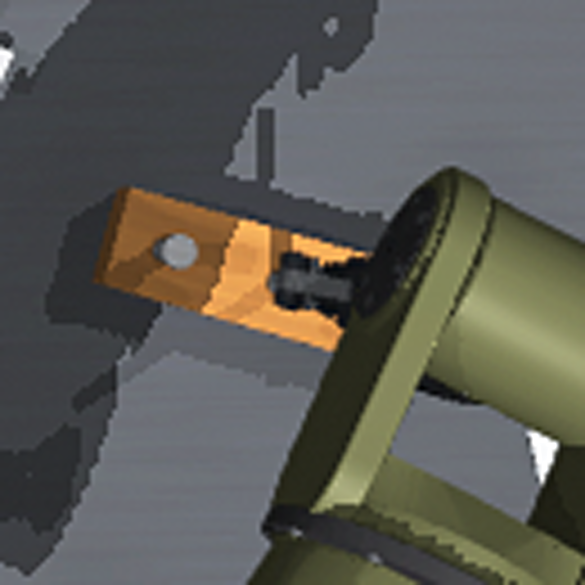

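The open fingers straddle the axis of the long pin (scene crop 243,235; fingertips 175,205 and 278,160). Their mid lies within 1.5 px of the projected TCP. Down and grasp.

Emit:
arm_command([
  [0,[0.04,-0.001,0.001],0],
  [0,[0.08,-0.001,0.001],0],
  [0,[0.11,-0.001,0.001],0],
  [0,[0.127,-0.001,0.001],0],
  [0,[0.133,-0.001,0.001],0],
  [0,[0.133,-0.001,0.001],0],
  [0,[0.133,-0.001,0.001],0],
])

```text
t: 8.15
ee_pos: [0.5059, -0.234, 0.1544]
ee_rot: [0.162, 1.565, -0.163]
ft_force: [-0.3, 1.1, 0.1]
gripper_width: 0.0424
```

Emit:
arm_command([
  [-1,[0,0,0],0],
  [-1,[0,0,0],0],
  [-1,[0,0,0],0],
  [-1,[0,0,0],0],
  [-1,[0,0,0],0],
  [-1,[0,0,0],0],
])

```text
t: 8.75
ee_pos: [0.5063, -0.2342, 0.1553]
ee_rot: [0.162, 1.563, -0.163]
ft_force: [0.5, 1.3, 6.2]
gripper_width: 0.0104
```

```bash
python3 - <<'E'
from h import *
plan(.505,-.2345,.152,78)
E
```

```text
at [506.3, -234.2, 155.3] yang 78.13 tilt [ 0.0016 -0.001  -1.    ] F [0.5 1.3 6.2] w 10.4 t 8.75
shares [ 0.0041 -0.0007 -0.0016] roll 0.0015 dist mm 3.5
```

Emit:
arm_command([
  [-1,[-0.02,0,0],0],
  [-1,[-0.05,0,0],0],
  [-1,[-0.09,0,0],0],
  [-1,[-0.14,0,0],0],
  [-1,[-0.19,0,0],0],
  [-1,[-0.23,0,0],0],
  [-1,[-0.23,0,0],0],
  [-1,[-0.23,0,0],0],
])

```text
t: 9.55
ee_pos: [0.5059, -0.234, 0.3389]
ee_rot: [0.162, 1.563, -0.163]
ft_force: [0.0, 0.2, -2.5]
gripper_width: 0.0105
```

```bash
python3 - <<'E'
from h import *
plan(.5430,.1175,.34,78)
c=capture("scene");cv2.imwrite("pics/s4.png",cv2.resize(c["image"][90:280,50:250],None,fx=3.2,fy=3.1,interpolation=cv2.INTER_CUBIC))
p=sense()["ee_pos"];print(proj(c,p),proj(c,p-[0,0,.145]))
E
```

```text
at [505.9, -234.0, 338.9] yang 78.13 tilt [ 0.0015 -0.001  -1.    ] F [ 0.   0.2 -2.5] w 10.5 t 9.55
shares [-0.0017  0.4396 -0.0451] roll 0.0014 dist mm 353.5
[132.16706303 167.64449669] [145.30886717 205.88234423]
```

View pics/s4.png

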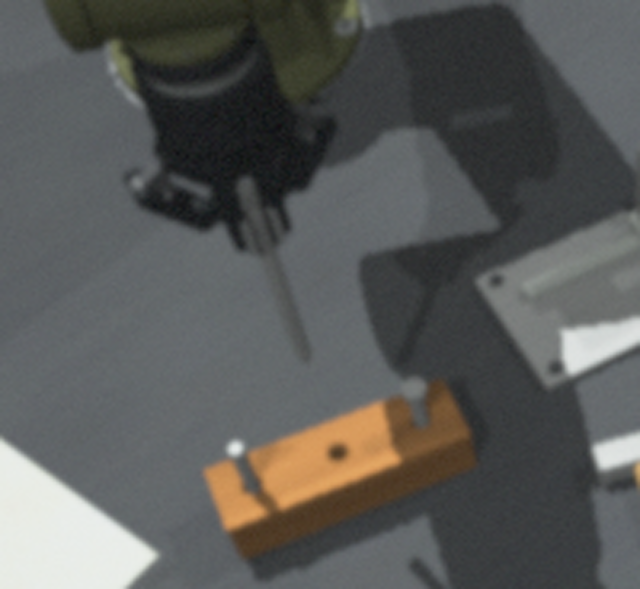

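The pin is held upright. Its tip, at scene (145.6, 205.5), matches the predicted (145.3, 205.9), and the other pins are untouched. Carrying it to above the bore.

Emit:
arm_command([
  [-1,[0,0.02,-0.002],0],
  [-1,[0,0.06,-0.006],0],
  [-1,[0,0.11,-0.011],0],
  [-1,[0,0.16,-0.016],0],
  [-1,[0,0.21,-0.021],0],
  [-1,[0,0.26,-0.026],0],
  [-1,[0,0.31,-0.031],0],
  [-1,[0,0.34,-0.034],0],
])

```text
t: 10.4
ee_pos: [0.5345, 0.0412, 0.3367]
ee_rot: [0.161, 1.567, -0.161]
ft_force: [0.5, 0.2, -1.3]
gripper_width: 0.0109
```

```bash
python3 - <<'E'
from h import *
plan(.5430,.1175,.34,78)
E
```

```text
at [534.5, 41.2, 336.7] yang 78.25 tilt [-2.1e-03  3.0e-04 -1.0e+00] F [ 0.5  0.2 -1.3] w 10.9 t 10.4
shares [-0.0041  0.0955 -0.009 ] roll 0.0027 dist mm 76.8
```

Emit:
arm_command([
  [-1,[-0.002,0.04,-0.004],0],
  [-1,[-0.003,0.075,-0.007],0],
  [-1,[-0.004,0.0955,-0.009],0],
  [-1,[-0.004,0.0955,-0.009],0],
  [-1,[-0.004,0.0955,-0.009],0],
  [-1,[-0.004,0.0955,-0.009],0],
  [-1,[-0.004,0.0955,-0.009],0],
])

```text
t: 11.1
ee_pos: [0.543, 0.1166, 0.3398]
ee_rot: [0.162, 1.567, -0.162]
ft_force: [-0.2, 0.6, -1.5]
gripper_width: 0.0103
```

```bash
python3 - <<'E'
from h import *
plan(.5430,.1175,.30,78)
p=sense()["ee_pos"]
for n,x,y in(("scene",190,80),("top",170,160)):
    c=capture(n);cv2.imwrite(f"pics/{n}5.png",c["image"])
    cv2.imwrite(n[0].join(["pics/","5.png"]),cv2.resize(c["image"][y:y+130,x:x+130],None,fx=4.5,fy=4.5,interpolation=cv2.INTER_CUBIC))
    print(n,"tip pred crop",[(q+.5)*4.5-.5 for q in proj(c,p-[0,0,.145])-[x,y]],"mouth pred crop",[(q+.5)*4.5-.5 for q in proj(c,[.543,.1175,.13])-[x,y]])
E
```

```text
at [543.0, 116.6, 339.8] yang 78.18 tilt [-2.3e-03  2.0e-04 -1.0e+00] F [-0.2  0.6 -1.5] w 10.3 t 11.1
shares [ 0.0498  0.0011 -0.0001] roll 0.0019 dist mm 39.8
scene tip pred crop [np.float64(348.5423815105488), np.float64(252.28938940016957)] mouth pred crop [np.float64(347.9539061129788), np.float64(324.06465955342554)]
top tip pred crop [np.float64(297.43941884717043), np.float64(318.7996010771242)] mouth pred crop [np.float64(303.14448923211654), np.float64(317.5513062139967)]
```

View pics/s5.png

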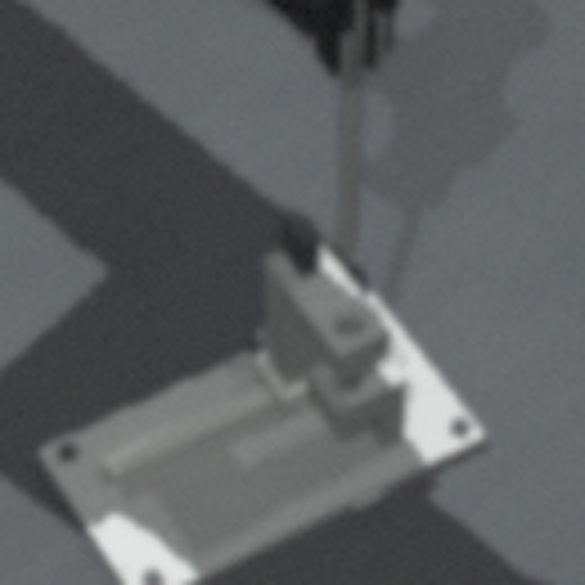

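View pics/t5.png

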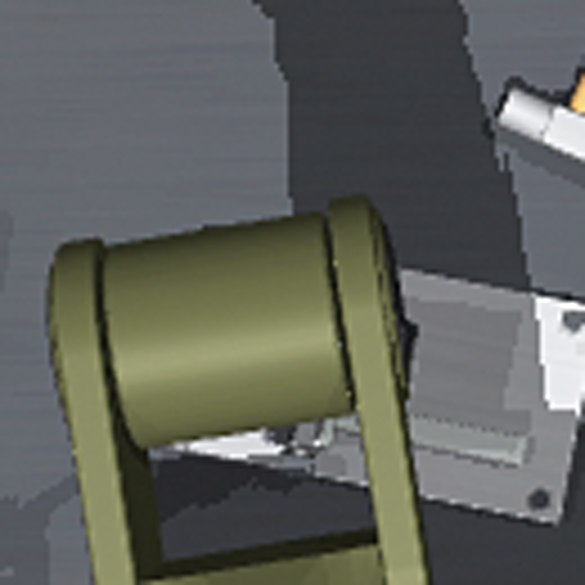

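The tip hangs 65 mm over the bore (scene crop: tip 346,250; bore 350,325). I shift about 1.5 mm towards +y and go down to just above the mouth.

Emit:
arm_command([
  [-1,[0.015,0.0022,0],0],
  [-1,[0.035,0.0022,0],0],
  [-1,[0.055,0.0022,0],0],
  [-1,[0.068,0.0022,0],0],
  [-1,[0.072,0.0022,0],0],
  [-1,[0.072,0.0022,0],0],
  [-1,[0.072,0.0022,0],0],
])

```text
t: 11.9
ee_pos: [0.5435, 0.1186, 0.2829]
ee_rot: [0.162, 1.566, -0.162]
ft_force: [-0.8, 0.2, -1.0]
gripper_width: 0.0104
```

```bash
python3 - <<'E'
from h import *
plan(.5430,.1185,.25,78)
p=sense()["ee_pos"];x,y=235,100
c=capture("scene");cv2.imwrite("pics/s6.png",cv2.resize(c["image"][y:y+75,x:x+75],None,fx=8,fy=8,interpolation=cv2.INTER_CUBIC))
for P in(p-[0,0,.145],[.543,.1185,.13]): print([(q+.5)*8-.5 for q in proj(c,P)-[x,y]])
E
```

```text
at [543.5, 118.6, 282.9] yang 78.19 tilt [-1.1e-03  4.0e-04 -1.0e+00] F [-0.8  0.2 -1. ] w 10.4 t 11.9
shares [ 0.0412 -0.0002 -0.0005] roll 0.0021 dist mm 32.9
[np.float64(262.68238256085124), np.float64(400.32017895629997)]
[np.float64(261.16214786178034), np.float64(414.90890475243623)]
```

View pics/s6.png

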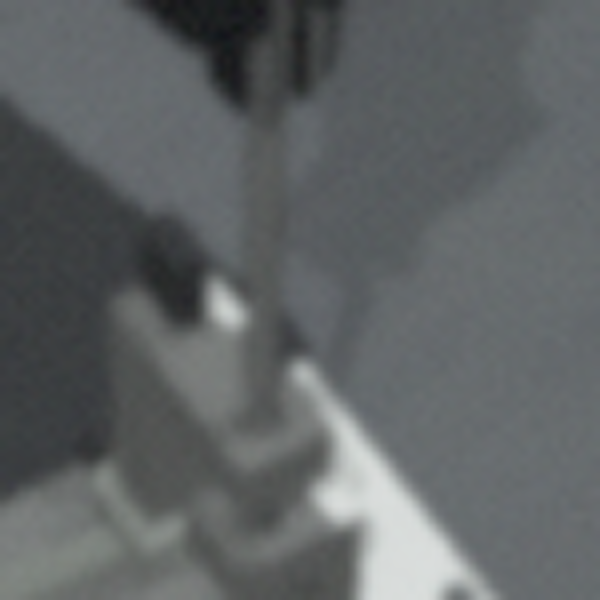

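The tip (crop 262,405) is at the mouth, centred on the block. I feed in slowly, watching the force.

Emit:
arm_command([
  [-1,[0.004,0,0],0],
  [-1,[0.008,0,0],0],
  [-1,[0.012,0,0],0],
  [-1,[0.016,0,0],0],
  [-1,[0.02,0,0],0],
  [-1,[0.024,0,0],0],
  [-1,[0.028,0,0],0],
  [-1,[0.028,0,0],0],
])

```text
t: 12.75
ee_pos: [0.5433, 0.1186, 0.2601]
ee_rot: [0.162, 1.566, -0.162]
ft_force: [0.4, 0.8, -1.0]
gripper_width: 0.0108
```

```bash
python3 - <<'E'
from h import *
plan(.5430,.1185,.25,78)
print(sense()["torque"])
E
```

```text
at [543.3, 118.6, 260.1] yang 78.19 tilt [-1.7e-03  3.0e-04 -1.0e+00] F [ 0.4  0.8 -1. ] w 10.8 t 12.75
shares [ 0.0126 -0.0002 -0.0003] roll 0.0021 dist mm 10.1
[-0.02520035  0.00373184 -0.01903104]
```

The tip is 15 mm inside the upper bore with no contact force. Continuing to just above the lower mouth.

Emit:
arm_command([
  [-1,[0.006,0,0],0],
  [-1,[0.012,0,0],0],
  [-1,[0.018,0,0],0],
  [-1,[0.024,0,0],0],
  [-1,[0.03,0,0],0],
  [-1,[0.036,0,0],0],
  [-1,[0.042,0,0],0],
  [-1,[0.044,0,0],0],
])

```text
t: 13.55
ee_pos: [0.5431, 0.1186, 0.2242]
ee_rot: [0.162, 1.567, -0.162]
ft_force: [-0.1, -1.0, -0.9]
gripper_width: 0.0103
```

Emit:
arm_command([
  [-1,[0.004,0,0],0],
  [-1,[0.008,0,0],0],
  [-1,[0.012,0,0],0],
  [-1,[0.016,0,0],0],
  [-1,[0.02,0,0],0],
  [-1,[0.024,0,0],0],
  [-1,[0.024,0,0],0],
])

```text
t: 14.25
ee_pos: [0.5429, 0.1186, 0.2046]
ee_rot: [0.162, 1.568, -0.162]
ft_force: [0.7, -1.0, -0.7]
gripper_width: 0.0106
```

```bash
python3 - <<'E'
from h import *
plan(.5430,.1185,.175,78)
print(sense()["torque"])
p=sense()["ee_pos"];x,y=235,100
c=capture("scene");cv2.imwrite("pics/s7.png",cv2.resize(c["image"][y:y+75,x:x+75],None,fx=8,fy=8,interpolation=cv2.INTER_CUBIC))
E
```

```text
at [542.9, 118.6, 204.6] yang 78.19 tilt [-3.1e-03  1.0e-04 -1.0e+00] F [ 0.7 -1.  -0.7] w 10.6 t 14.25
shares [ 0.0369 -0.      0.0002] roll 0.0021 dist mm 29.6
[-0.03717353  0.03419941 -0.02086447]
```

View pics/s7.png

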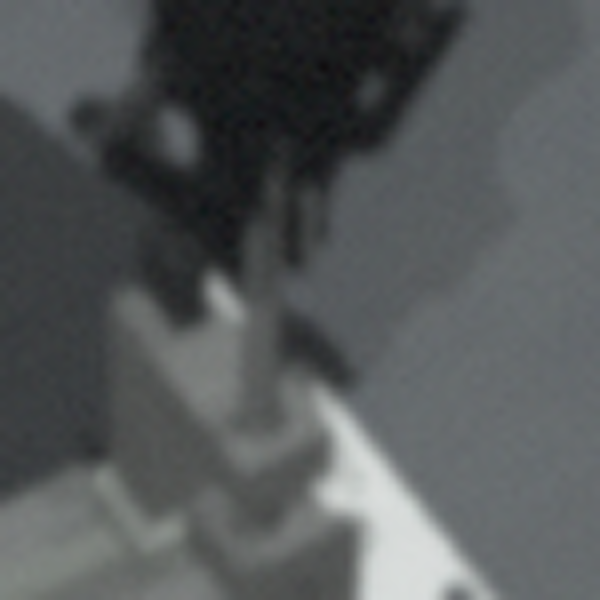

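The tip is inside the lower bore (z about 60 mm) without force. I feed the last 34 mm, to a tip height of about 26 mm (bushing bottom 42, plate 10).

Emit:
arm_command([
  [-1,[0.006,0,0],0],
  [-1,[0.012,0,0],0],
  [-1,[0.018,0,0],0],
  [-1,[0.024,0,0],0],
  [-1,[0.03,0,0],0],
  [-1,[0.036,0,0],0],
  [-1,[0.042,0,0],0],
  [-1,[0.042,0,0],0],
])

```text
t: 15.1
ee_pos: [0.5426, 0.1185, 0.1705]
ee_rot: [0.162, 1.569, -0.162]
ft_force: [-0.4, 0.4, -1.3]
gripper_width: 0.0102
```

Emit:
arm_command([
  [-1,[0,0,0],0],
  [-1,[0,0,0],0],
  [-1,[0,0,0],0],
])

```text
t: 15.4
ee_pos: [0.5427, 0.1185, 0.1707]
ee_rot: [0.162, 1.568, -0.162]
ft_force: [0.3, 0.2, -1.0]
gripper_width: 0.0104
```

```bash
python3 - <<'E'
from h import *
plan(.5430,.1185,.171,78)
print(sense()["torque"],np.round(sense()["dq"],4))
p=sense()["ee_pos"]
for n,x,y in(("scene",190,80),("top",150,160)):
    c=capture(n)
    cv2.imwrite(n[0].join(["pics/","8.png"]),cv2.resize(c["image"][y:y+130,x:x+170],None,fx=4.5,fy=4.5,interpolation=cv2.INTER_CUBIC))
    # top of the pin: 55 mm above the TCP
    print(n,"pin top crop",[(q+.5)*4.5-.5 for q in proj(c,p+[0,0,.055])-[x,y]])
plan(.5430,.1185,.171,78)
E
```

```text
at [542.7, 118.5, 170.7] yang 78.19 tilt [-0.0035  0.     -1.    ] F [ 0.3  0.2 -1. ] w 10.4 t 15.4
shares [-0.0004  0.0001  0.0003] roll 0.0021 dist mm 0.4
[-0.01869727 -0.00884801  0.03205321] [-0.0026 -0.0006  0.0017 -0.0007  0.0002 -0.0002]
scene pin top crop [np.float64(351.58942802731656), np.float64(213.5472177481471)]
top pin top crop [np.float64(379.9550321280887), np.float64(320.01545902931787)]
at [542.7, 118.5, 170.6] yang 78.19 tilt [-3.6e-03  1.0e-04 -1.0e+00] F [ 0.5 -0.  -1.3] w 10.6 t 15.5
shares [-0.0004  0.      0.0004] roll 0.0021 dist mm 0.5
```

View pics/s8.png

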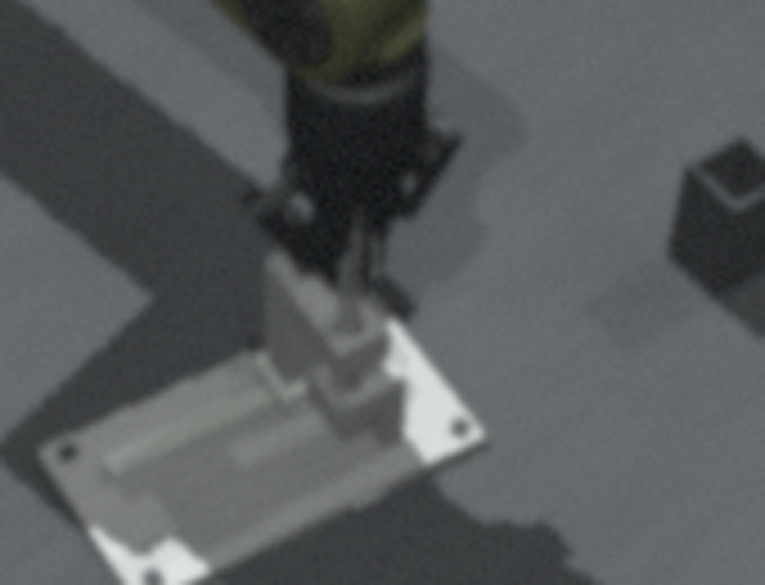

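View pics/t8.png

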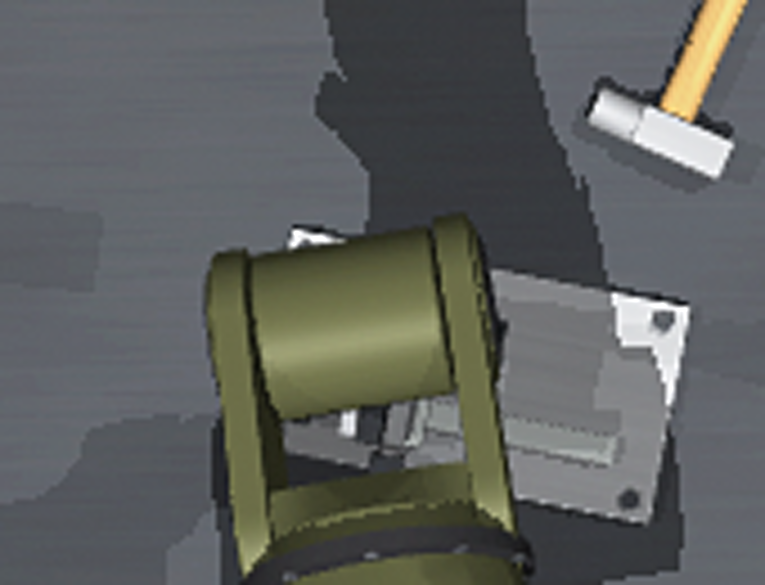

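Pin passes the block at scene crop (350,320), with its top at about (360,207) against the predicted (352,214), so it hasn't slipped. The head is still home, and the hammer and offcut are in place. Handing in.

```bash
python3 - <<'E'
from h import *
from bench import job_done
print(job_done()); plan(.5427,.1185,.1707,78)
E
```

```text
the job is handed in; nothing more can be done
None
the job is handed in; nothing more can be done
```

The job is handed in at about 15.5 s, with the arm still holding the long pin upright through both bushings.

- **Head:** I gripped the fin and slid it about 58 mm through the detent, until the stop pushed back with about 8 N. After I let go, the pictures showed the upper bore over the lower one within about 2 mm.
- **Pin:** I lifted the tallest pin from the middle rack hole and fed it tapered end down through both bushings. Apart from a 6 N reading when the gripper closed on it, forces stayed under about 3 N.
- **Final state:** By calculation, the tip is at about 25 mm height. That is about 17 mm below the lower bushing and 15 mm above the base plate. Tilt is about 0.2°, and the arm was at rest.

**Limits and disagreements:**
- The tip under the lower bushing can't be seen by either camera. Its height comes from the grasp height and from the pin's top, which was within about 2 px of where I predicted it.
- My image estimate put the end stop 2 mm short of where the gripper found it along the rail. I aimed the pin between the two.
- The hammer and offcut looked undisturbed in the last pictures. The other two pins were last seen standing in the rack just after the lift; I did not check them again after that.

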